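# Fill the drying row and hold the gap gauge snug

## Robot

A 6-joint arm with a two-finger parallel gripper is mounted at the origin on the work surface. World frame = base frame: x ahead of the robot, y to its left, z up, the work surface at z = 0. Lengths are in m, angles in rad, forces in N, time in s.
With the tool pointing down it reaches from about 0.4 to 0.825 m from the base axis. Payload 7 kg.
Tool frame: the origin (TCP) lies on the centre line of the jaws, within the pads' length; the fingertips stand 14 mm ahead of it and the grasp point (between the pads) lies 5 mm behind it; z points along the fingers, y is the line along which they close (so a half turn about z gives the same grasp; the last joint's range is limited). The gripper opens to 88 mm and grips with 3 to 60 N. Pads are 19 mm wide; open, the fingers measure 130 mm over their backs; the gripper's body (78 mm by 193 mm) begins 47 mm behind the grasp point.
Start: joints at [1.41, 0.359, 0.012, 0, -1.224, -0.288], TCP at [0.293, 0.608, 0.241] pointing down, gripper open.
Joint ranges: [-3.07, 3.07], [-1.43, 2.12], [-1.02, 1.25], [-3.03, 1.67], [-3.05, -0], [-3.03, 3.03]. Speed limits (rad/s): [2.39, 2.39, 3.01, 3.14, 3.14, 3.14].

## Interface

Orientations are given as [roll, pitch, yaw] about the fixed x, y, z axes, in that order (R = Rz(yaw) Ry(pitch) Rx(roll)).
In Python, from station import arm gives the robot as it stands.
- The arm moves only by the tool move_arm, never from a script. Its argument "rows" is a list of rows, each an object with "translation": the shift along the tool's x, y, z in cm, a list of three; "rot": the turn, a rotation vector about the tool's x, y, z in degrees, a list of three; "hand": the closure, from 0 (fully open) to 1 (shut). A call has 1 to 8 rows; each row is the pose to reach, as a shift and turn from the pose commanded when the call began, along the tool's axes at that moment; what a row does not reach only later rows make up. A row lasts 1/12 s, in which the tool goes at most 41.7 mm and 7.16 degrees, less where a joint would pass 70% of its speed; a pose out of reach is approached as far as the arm can. A call with a gripper value outside its range is refused whole. The fingers move at their own pace and stop on an object; "squeeze" is the grip in N (left out, the last holds). Time passes only in rows, so rows that repeat a pose let the fingers close. It gives the time, the measured TCP pose, the force, the opening and the grip force at its end, in the units of the state.
- arm.get_state(): the state, without advancing time (a new reading comes with each control period).
- arm.grab_frame(name): name is "side" or "top"; returns (picture, depth): 480x640x3 uint8, red, green, blue; 480x640 float32, m along the optical axis (not along the pixel's ray), 0 where there is no reading.
- arm.camera_params(name): a dict with "vfov" (degrees; the focal length in pixels is half the picture's height over the tangent of half this angle, whatever the lens; pixels are square), "cx", "cy" (the principal point, pixels), "position" and "orientation" of the camera in the world. Camera axes: x right, y down, z forward; pixel columns grow to the right and rows downward; lengths in m; the calibration is good to about 2 mm. A picture is of the moment at which its call begins. camera_params takes no time and is no camera call.
- arm.job_done(): hands the job in; it is judged then, once.
Trained networks look in the newest picture that a camera, given by its name, has taken for a name from the list of things; names that differ only in an ending like _2 or _b are one class to them, and where a whole thing is asked for, a point or a joint stands for the part that bears it (a point fixed in the world has none). Each returns a list of dicts, best first, with "p" (0 to 1); they miss things now and then, are a little off and sometimes report something else, mostly with a low value. They report only what shows in the picture. A call takes as long as a camera call. They do not tell look-alikes from the thing itself.
- arm.search_frame(label, camera): "point" ([x, y, z] in m, in the coordinates of the camera as it stood for that picture, good to about 4 mm: the middle of the surface that is visible of it).
- arm.pinpoint(label, camera): "point" ([x, y, z] in m, in the coordinates of the camera as it stood for that picture, good to about 4 mm: a listed point, or the origin of a listed thing).
The state is a dict: "t": time; "q": joint angles; "qd": joint speeds; "joint_efforts": joint torques, N m; "eef_pos": TCP position; "ee_rot": TCP orientation; "force": force on the tool from outside, world axes, zero at the start; "moment": the same for the moment, N m; "width": finger opening in m; "gripper_force": force on a finger pad.
Only numpy, scipy, OpenCV 4.12 (cv2) and the standard library are available. Lean on these libraries where they do the work, as an engineer would, in place of code of your own. Each camera call takes 0.05 s, during which the arm holds its last target. There are 200 camera calls.

## Task

Stand the loose orange-brown pocket board in the drying rack, between the two boards already there and the sprung metal cheek, pushed up against its neighbour, square and with its ends level, and let go of it. Then take the red-handled tapered gap gauge out of its stand, keep it upright and slide its blade down into the middle of the gap between that board and the cheek until it drags snugly, the cheek giving about 4 mm and never being forced, and finish while still holding the gauge there at that depth. Leave the jar, the wood plane and the brush where they are.

Things in the scene. Friction and masses are not known exactly. Their poses are not given: they have to be found in the camera images.
- rack: Fixed wooden rack. Origin: centre of its underside on the table. Floor plank 100 (x) by 205 (y, -107 to +98), top at z = 12. Boards stand in a row along y, faces along y. Dark end stop: inner face at y = -75, 60 wide, top at z = 96. Then row_a, row_b, the free space, and the sprung cheek, its face at y = 7 to 10. The x ends are open. Row centre line x = 0; third board's place y = -14.
- row_a: Yellow pocket board 60 (x) by 24 (y, thickness) by 84 (z) mm, about 90 g, loose, standing against the end stop at about x = 0, y = -63 of the rack. Origin at the centre of its underside.
- row_b: Yellow pocket board, same size and mass, loose, standing beside row_a at about x = 0, y = -38 of the rack. Origin at the centre of its underside.
- board: The loose orange-brown pocket board with a line grid on both faces, 60 (x) by 24 (y, thickness) by 84 (z) mm, 60 to 130 g, standing upright on the table to one side of the rack. Origin at the centre of its underside. Either face may look towards the cheek.
- mouth (a point): Middle (in x) of the top edge of the cheek's face that looks at the boards, with the cheek at rest; level with the tops of standing boards, 96 mm above the table. Same axes as the rack. It stays fixed when the cheek gives. With the row closed up, the gap from the third board to this face is 9 to 13 mm.
- cheek (a joint): How far the metal cheek (plate 60 in x, 10 in y, 84 tall, standing on rack floor level) has been pushed back along the rack's +y, m: 0 at rest, 0.014 at its stop. Its spring resists with 1.5 N per mm; the row does not give, so a sideways push on the tool means the blade is off centre. Behind it a dark block 60 mm tall holds its springs.
- gauge: Tapered gauge, 100-200 g, upright, blade down. Origin: middle of the blade's lower tip; z up, x along its width, y across its thickness. Steel blade 30 wide, 75 long, 4 thick at the tip, 2.4 mm thicker per 10 mm up, to 22, alike on both sides. Above: brass flange 44 by 36 (z 75-81), red grip 26 by 26 (z 81-129). Pushing it down with the cheek given 4 mm takes some 4 to 10 N.
- stand: Dark wooden block 75 by 70 by 85 mm tall, fixed, on the other side of the rack from the loose board (left and right vary), with a slot through its top. The gauge hangs in it by its flange, the tip 10 mm above the table, with about 2 mm play. Origin at the centre of its underside.
- jar: Bystander: amber glass jar, 60 mm across, 85 tall, beyond the rack. Origin at the centre of its underside.
- plane: Bystander: wooden hand plane, 55 by 170 by about 65 mm tall, beyond the rack. Origin at the centre of its underside.
- brush: Bystander: brush lying on the table. Origin on the table under its middle.
There are look-alikes about, which are no part of the job. There is more than one size of the gauge; the one meant has the size given above.

How it is judged:
By the outcome, as a careful person would: the job done as asked, in the order asked, and still so for the second after the job is handed in, while the arm keeps its last pose, push and grip.
It also fails if it takes over 59 s, if anything falls off the work surface, if the arm or the gripper's body presses on something with over 40 N, if the wrist force passes 120 N, or if a joint passes its speed limit or range.

## Working session

There is one attempt and no reset: what is moved stays moved. The work goes in short steps, Python scripts to look and compute and a tool call to move; the robot and the scene stay as the last step left them, time stands still between calls to the robot, and variables do not carry over. Pictures are saved under pics/ and viewed, at most 10 in all, crops included, and the job is handed in when it is done.

Besides the shell and the picture viewer there is one more tool, called after "Call:" as name([rows], argument=value, ...), one row to a line, values as JSON. move_arm: Moves the arm, as the interface text tells. Its arguments: {"type":"object","properties":{"rows":{"type":"array","items":{"type":"object","properties":{"translation":{"type":"array","items":{"type":"number"}},"rot":{"type":"array","items":{"type":"number"}},"hand":{"type":"number"}}}},"squeeze":{"type":"number"}},"required":["rows"]}

```bash
mkdir -p pics; ls; cat > h.py <<'E'
import numpy as np, cv2
from station import arm
from scipy.spatial.transform import Rotation as R
def cam(n):
    p=arm.camera_params(n); f=240/np.tan(np.radians(p['vfov'])/2); return p,f
def rot(o):
    o=np.array(o,float)
    if o.shape==(3,3): return o
    return R.from_euler('xyz',o).as_matrix() if o.size==3 else R.from_quat(o).as_matrix()
def toW(n,pt):
    p,f=cam(n); return rot(p['orientation'])@np.array(pt)+np.array(p['position'])
def cloud(n,d):
    p,f=cam(n); v,u=np.mgrid[0:480,0:640]
    P=np.stack([(u-p['cx'])/f*d,(v-p['cy'])/f*d,d],-1)
    return P@rot(p['orientation']).T+np.array(p['position'])
def toolmove(dp):  # world shift (m) -> tool shift cm
    return rot(arm.get_state()['ee_rot']).T@np.array(dp)*100
E
python3 - <<'E'
from h import *
for n in('side','top'):
    print(n,arm.camera_params(n))
    im,d=arm.grab_frame(n); cv2.imwrite(f'pics/{n}0.png',im[:,:,::-1]); np.save(f'{n}0.npy',d); np.save(f'{n}0i.npy',im)
    for l in['rack','board','row_b','mouth','gauge','stand','jar','plane','brush']:
        print(l,[(np.round(toW(n,r['point']),3).tolist(),round(r['p'],2)) for r in arm.pinpoint(l,n)[:4]])
print(arm.get_state())
E
```

```text
pics
side {'vfov': 47.754767350029, 'cx': 320.34629198897045, 'cy': 236.70786215640445, 'position': array([-0.24805902, -0.81660908,  0.76718542]), 'orientation': array([-2.09632204,  0.02329003, -0.75958112])}
rack [([0.521, -0.023, -0.0], 0.73)]
board [([0.507, -0.36, -0.003], 0.65)]
row_b [([0.523, -0.06, 0.009], 0.84), ([0.522, -0.083, 0.009], 0.64)]
mouth [([0.523, -0.011, 0.09], 0.79)]
gauge [([0.516, 0.467, -0.001], 0.91), ([0.372, 0.338, -0.005], 0.83)]
stand [([0.494, 0.343, 0.003], 0.82)]
jar [([0.75, 0.119, -0.008], 0.68)]
plane [([0.784, -0.047, -0.003], 0.95)]
brush [([0.706, 0.303, -0.003], 0.81)]
top {'vfov': 52.81490788750774, 'cx': 321.00937510883927, 'cy': 242.59448394143038, 'position': array([0.52470477, 0.05634199, 1.04299186]), 'orientation': array([-3.0775816 ,  0.0207421 , -1.58072098])}
rack [([0.525, -0.017, 0.0], 0.67)]
board [([0.508, -0.358, -0.004], 0.79)]
row_b [([0.521, -0.059, 0.013], 0.96), ([0.522, -0.082, 0.011], 0.77), ([0.749, 0.115, -0.002], 0.49)]
mouth [([0.531, -0.012, 0.099], 0.77)]
gauge [([0.377, 0.336, -0.001], 0.94), ([0.495, 0.343, 0.00
[... 188 characters left out ...]

brush [([0.707, 0.301, 0.003], 0.57)]
{'t': 1.0, 'q': array([ 1.41007291e+00,  3.58569009e-01,  1.18846799e-02, -3.25302914e-05,
       -1.22412109e+00, -2.88128477e-01]), 'qd': array([-0.00067653,  0.00056184, -0.0016737 , -0.00171931,  0.00070538,
        0.00040657]), 'joint_efforts': array([ 3.18508910e-04, -5.82389867e+01,  2.93296927e+01,  7.00242251e+00,
        1.24593847e-02, -2.98730743e-05]), 'eef_pos': array([0.29287952, 0.60810187, 0.24056875]), 'ee_rot': array([ 3.14157524e+00,  2.67497284e-05, -4.48862943e-01]), 'force': array([ 0.0177449 , -0.06526474,  0.19569263]), 'moment': array([ 0.01538586, -0.00481567,  0.01824066]), 'gripper_force': 0.0, 'width': 0.08752140773819142}
```

View pics/top0.png

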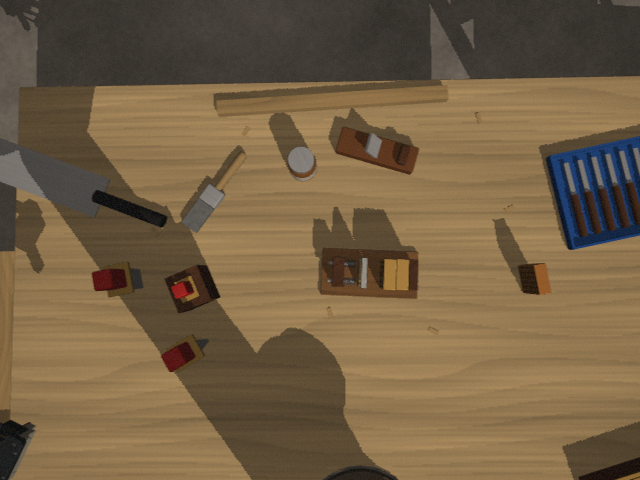

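View pics/side0.png

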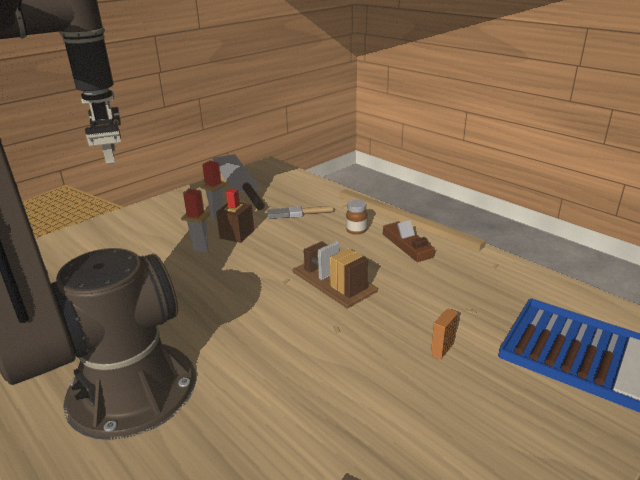

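Top view: rack at (370,273), loose board at (535,279), stand with the bright red gauge at (192,288). Look-alike dark red gauges are at (112,280) and (182,354). Next I measure their tops from depth.

```bash
cat >> h.py <<'E'
def rects(P,im,c,rad,zlo,zhi,pick=None,minn=15):
    m=(np.hypot(P[...,0]-c[0],P[...,1]-c[1])<rad)&(P[...,2]>zlo)&(P[...,2]<zhi)
    n,lab=cv2.connectedComponents(m.astype(np.uint8))
    for i in range(1,n):
        k=lab==i
        if k.sum()<minn: continue
        q=P[k]; (cx,cy),(w,h),a=cv2.minAreaRect((q[:,:2]*1000).astype(np.float32))
        print(k.sum(),'c',round(cx,1),round(cy,1),'wh',round(w,1),round(h,1),'ang',round(a,1),'z',np.round(np.percentile(q[:,2],[10,50,90])*1000,1),'rgb',np.median(im[k],0))
E
python3 - <<'E'
from h import *
for n in('top','side'):
    d=np.load(f'{n}0.npy');im=np.load(f'{n}0i.npy');P=cloud(n,d)
    print(n); 
    for nm,c,r,lo,hi in[('board',(.508,-.358),.06,.078,.095),('row/cheek/stop',(.523,-.03),.11,.088,.105),('stand',(.495,.342),.06,.08,.0875),('flange',(.495,.342),.06,.0885,.1),('grip',(.495,.342),.06,.132,.15),('lk1',(.516,.467),.06,.1,.2),('lk2',(.375,.337),.06,.1,.2),('floor',(.523,-.02),.13,.008,.016)]:
        print(nm); rects(P,im,c,r,lo,hi)
# colour edges: rows along rack axis
P=cloud('top',np.load('top0.npy'))
for v in (262,273,284):
    print(v,[(int(P[v,u,1]*1000),int(P[v,u,2]*1000)) for u in range(318,420,2)])
E
```

```text
top
board
403 c 511.3 -358.0 wh 59.4 26.2 ang 8.9 z [81.4 83.8 86.1] rgb [144.  90.  42.]
row/cheek/stop
221 c 527.2 -6.5 wh 14.2 58.9 ang 86.7 z [90.7 95.1 97.9] rgb [135. 127. 117.]
1062 c 522.3 -79.8 wh 67.2 59.9 ang 87.6 z [93.8 96.1 98.3] rgb [161. 120.  59.]
stand
777 c 498.0 341.5 wh 75.3 71.5 ang 22.8 z [82.9 85.2 86.9] rgb [57. 35. 24.]
flange
189 c 497.6 341.0 wh 46.9 37.3 ang 22.9 z [89.3 91.5 94.1] rgb [122.  89.  44.]
grip
200 c 497.8 340.9 wh 26.0 26.3 ang 22.1 z [135.7 138.8 141.2] rgb [145.  33.  28.]
lk1
1084 c 518.4 468.5 wh 60.7 50.2 ang 10.8 z [110.7 143.2 179.1] rgb [82. 25. 22.]
lk2
972 c 376.4 337.9 wh 49.7 60.6 ang 29.9 z [110.5 151.8 179.2] rgb [85. 27. 23.]
floor
2491 c 525.6 -25.4 wh 204.5 100.0 ang 86.9 z [ 9.9 12.2 14.4] rgb [79. 56. 34.]
side
board
272 c 506.3 -359.9 wh 63.7 25.4 ang 9.4 z [80.7 83.3 84.9] rgb [152. 100.  58.]
row/cheek/stop
101 c 522.3 -10.2 wh 14.4 62.1 ang 86.1 z [89.8 94.1 96.2] rgb [147. 141. 134.]
482 c 517.4 -81.5 wh 64.9 72.6 ang 0.3 z [91.5 94.8 96.6] rgb [163. 127.  75.]
stand
222 c 493.5 339.4 wh 81.6 74.1 ang 21.8 z [81.1 83.
[... 1370 characters left out ...]
), (-62, 97), (-66, 95), (-70, 95), (-74, 96), (-78, 95), (-82, 94), (-85, 99), (-89, 95), (-93, 94), (-97, 97), (-101, 97), (-104, 98), (-109, 94), (-112, 95)]
284 [(84, 1), (80, -3), (75, 11), (71, 12), (67, 14), (63, 15), (58, 14), (54, 69), (50, 70), (46, 71), (42, 70), (38, 73), (34, 69), (29, 12), (24, 10), (21, 49), (17, 49), (13, 51), (9, 51), (3, 12), (1, 55), (0, 88), (-3, 97), (-7, 97), (-11, 97), (-21, 10), (-26, 11), (-30, 10), (-34, 13), (-38, 12), (-42, 14), (-45, 29), (-45, 69), (-46, 94), (-50, 98), (-54, 96), (-58, 97), (-62, 95), (-65, 96), (-70, 93), (-74, 91), (-77, 95), (-81, 95), (-85, 96), (-89, 97), (-92, 99), (-96, 96), (-100, 95), (-104, 96), (-108, 99), (-129, 1)]
```

```bash
python3 - <<'E'
import cv2
im=cv2.imread('pics/top0.png')
a=cv2.resize(im[235:310,310:430],None,fx=5,fy=5,interpolation=2)
b=cv2.resize(im[255:325,150:230],None,fx=3.5,fy=3.5);c=cv2.resize(im[255:305,505:565],None,fx=3.5,fy=3.5)
import numpy as np
o=np.zeros((600,600,3),'uint8');o[:375,:600]=a
h=min(225,b.shape[0]);o[375:375+h,:b.shape[1]]=b[:h];o[375:375+c.shape[0],300:300+c.shape[1]]=c
cv2.imwrite('pics/crop1.png',o)
E
```

```text
(no output)
```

View pics/crop1.png

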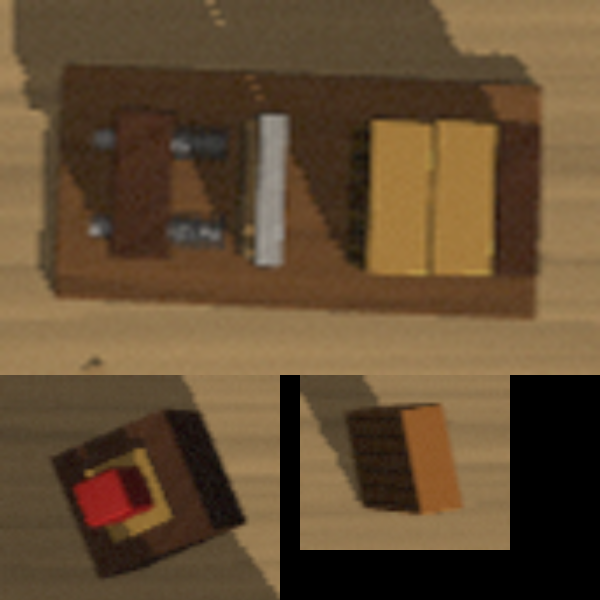

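The crop shows the row closed against the stop and the gap clear. Rack yaw is about -3°, the board's long axis is at about +9°, and the stand is at about 23°. Next I work out the approach move.

```bash
cat >> h.py <<'E'
def go(p,yawdeg):
    s=arm.get_state(); M=rot(s['ee_rot']); T=R.from_euler('xyz',[np.pi,0,np.radians(yawdeg)]).as_matrix()
    print('t',round(s['t'],2),'tr',np.round(M.T@(np.array(p)-s['eef_pos'])*100,2),'rot',np.round(np.degrees(R.from_matrix(M.T@T).as_rotvec()),2))
E
python3 - <<'E'
from h import *
go([.509,-.3585,.24],-80.9)
E
```

```text
t 1.0 tr [6.142e+01 7.771e+01 6.000e-02] rot [ 0.    0.   55.18]
```

Call:
move_arm([
  {"translation":[20.3,25.7,0],"rot":[0,0,55.18],"hand":0},
  {"translation":[20.3,25.7,0],"rot":[0,0,55.18],"hand":0},
  {"translation":[20.3,25.7,0],"rot":[0,0,55.18],"hand":0},
  {"translation":[20.3,25.7,0],"rot":[0,0,55.18],"hand":0},
  {"translation":[20.3,25.7,0],"rot":[0,0,55.18],"hand":0},
  {"translation":[20.3,25.7,0],"rot":[0,0,55.18],"hand":0},
  {"translation":[20.3,25.7,0],"rot":[0,0,55.18],"hand":0},
  {"translation":[20.3,25.7,0],"rot":[0,0,55.18],"hand":0},
])

```text
t: 1.67
eef_pos: [0.3642, 0.286, 0.2408]
ee_rot: [-3.141, 0.0, -1.419]
force: [0.8, -0.1, -0.1]
width: 0.0877
gripper_force: 0.0
```

Call:
move_arm([
  {"translation":[33.1,-2.03,0],"rot":[0,0,0],"hand":0},
  {"translation":[33.1,-2.03,0],"rot":[0,0,0],"hand":0},
  {"translation":[33.1,-2.03,0],"rot":[0,0,0],"hand":0},
  {"translation":[33.1,-2.03,0],"rot":[0,0,0],"hand":0},
  {"translation":[33.1,-2.03,0],"rot":[0,0,0],"hand":0},
  {"translation":[33.1,-2.03,0],"rot":[0,0,0],"hand":0},
  {"translation":[33.1,-2.03,0],"rot":[0,0,0],"hand":0},
  {"translation":[33.1,-2.03,0],"rot":[0,0,0],"hand":0},
])

```text
t: 2.33
eef_pos: [0.4367, -0.0372, 0.2412]
ee_rot: [-3.14, 0.0, -1.412]
force: [1.4, 0.4, 1.6]
width: 0.0877
gripper_force: 0.0
```

```bash
python3 - <<'E'
from h import *
go([.509,-.3585,.24],-80.9)
s=arm.get_state();print(s['eef_pos'],s['ee_rot'],s['force'])
E
```

```text
t 2.33 tr [32.87 -2.04  0.11] rot [-0.1   0.02  0.02]
[ 0.4366958  -0.03720239  0.241202  ] [-3.13992460e+00  3.10790192e-04 -1.41154260e+00] [1.37749698 0.37253656 1.58183508]
```

Call:
move_arm([
  {"translation":[32.9,-2.04,0.1],"rot":[0,0,0],"hand":0},
  {"translation":[32.9,-2.04,0.1],"rot":[0,0,0],"hand":0},
  {"translation":[32.9,-2.04,0.1],"rot":[0,0,0],"hand":0},
  {"translation":[32.9,-2.04,0.1],"rot":[0,0,0],"hand":0},
  {"translation":[32.9,-2.04,0.1],"rot":[0,0,0],"hand":0},
  {"translation":[32.9,-2.04,0.1],"rot":[0,0,0],"hand":0},
  {"translation":[32.9,-2.04,0.1],"rot":[0,0,0],"hand":0},
  {"translation":[32.9,-2.04,0.1],"rot":[0,0,0],"hand":0},
])

```text
t: 3.0
eef_pos: [0.509, -0.3594, 0.2395]
ee_rot: [-3.141, -0.0, -1.412]
force: [0.6, 1.6, 0.1]
width: 0.0879
gripper_force: 0.0
```

Call:
move_arm([
  {"translation":[0,0,4],"rot":[0,0,0],"hand":0},
  {"translation":[0,0,8],"rot":[0,0,0],"hand":0},
  {"translation":[0,0,12],"rot":[0,0,0],"hand":0},
  {"translation":[0,0,16],"rot":[0,0,0],"hand":0},
  {"translation":[0,0,18.6],"rot":[0,0,0],"hand":0},
  {"translation":[0,0,18.6],"rot":[0,0,0],"hand":0},
])

```text
t: 3.5
eef_pos: [0.505, -0.3553, 0.0475]
ee_rot: [3.133, 0.005, -1.413]
force: [-1.7, 0.7, -0.1]
width: 0.0878
gripper_force: 0.0
```

Call:
move_arm([
  {"translation":[0,0,0],"rot":[0,0,0],"hand":0.5},
  {"translation":[0,0,0],"rot":[0,0,0],"hand":0.5},
  {"translation":[0,0,0],"rot":[0,0,0],"hand":0.5},
  {"translation":[0,0,0],"rot":[0,0,0],"hand":0.5},
  {"translation":[0,0,0],"rot":[0,0,0],"hand":0.5},
], squeeze=20)

```text
t: 3.92
eef_pos: [0.5099, -0.357, 0.0555]
ee_rot: [-3.139, -0.001, -1.412]
force: [-1.5, -0.2, 5.0]
width: 0.0602
gripper_force: 11.8
```

Call:
move_arm([
  {"translation":[0,0,0],"rot":[0,0,0],"hand":0.5},
  {"translation":[0,0,-2],"rot":[0,0,0],"hand":0.5},
  {"translation":[0,0,-5],"rot":[0,0,0],"hand":0.5},
  {"translation":[0,0,-8],"rot":[0,0,0],"hand":0.5},
  {"translation":[0,0,-11],"rot":[0,0,0],"hand":0.5},
  {"translation":[0,0,-14],"rot":[0,0,0],"hand":0.5},
  {"translation":[0,0,-14],"rot":[0,0,0],"hand":0.5},
])

```text
t: 4.5
eef_pos: [0.5117, -0.3584, 0.2012]
ee_rot: [-3.133, -0.007, -1.411]
force: [1.6, -1.1, 0.1]
width: 0.0599
gripper_force: 20.0
```

```bash
python3 - <<'E'
from h import *
s=arm.get_state();print(s['t'],s['eef_pos'],s['ee_rot'],s['force'],s['width'],s['gripper_force'])
for n in('top','side'):
    im,d=arm.grab_frame(n);P=cloud(n,d);cv2.imwrite(f'pics/{n}1.png',im[:,:,::-1])
    # board bottom region colour orange
    print(n);rects(P,im,s['eef_pos'][:2],.06,s['eef_pos'][2]-.056,s['eef_pos'][2]+.038)
    m=(abs(P[...,0]-s['eef_pos'][0])<.06)&(abs(P[...,1]-s['eef_pos'][1])<.03)&(P[...,2]>.1)&(P[...,2]<.235)&(im[...,0]>1.7*im[...,2].clip(1))
    q=P[m]; print(m.sum(),np.percentile(q,[1,50,99],axis=0).round(4).tolist())
go([.524,-.300,.20],-93)
E
```

```text
4.5 [ 0.51165656 -0.35836299  0.20120388] [-3.13288591 -0.00654216 -1.41086534] [ 1.62474738 -1.05514811  0.10104021] 0.05992058535437852 19.99194771051407
topTraceback (most recent call last):
  File "<stdin>", line 8, in <module>
    return _quantile_unchecked(
        a, q, axis, out, overwrite_input, method, keepdims, weights)
    return _ureduce(a,
                    func=_quantile_ureduce_func,
    ...<5 lines>...
                    overwrite_input=overwrite_input,
                    method=method)
    r = func(a, **kwargs)
    result = _quantile(arr,
                       quantiles=q,
    ...<2 lines>...
                       out=out,
                       weights=wgt)
    slices_having_nans = np.isnan(arr[-1, ...])
                                  ~~~^^^^^^^^^
IndexError: index -1 is out of bounds for axis 0 with size 0
```

```bash
python3 - <<'E'
from h import *
s=arm.get_state();e=s['eef_pos'];print(s['t'],e,s['ee_rot'])
n='side';im,d=arm.grab_frame(n);P=cloud(n,d);cv2.imwrite(f'pics/{n}1.png',im[:,:,::-1])
rects(P,im,e[:2],.07,e[2]-.056,e[2]-.018)
# in board frame: face plane and end extents
a=np.radians(9.1); Q=(P[...,:2]-e[:2])@np.array([[np.cos(a),-np.sin(a)],[np.sin(a),np.cos(a)]])
m=(np.abs(Q[...,0])<.05)&(np.abs(Q[...,1])<.03)&(P[...,2]<e[2]-.018)&(P[...,2]>e[2]-.09)
q=Q[m];z=P[m][:,2]
print(m.sum(),np.percentile(q,[1,5,50,95,99],axis=0).round(4).tolist(),'z',np.percentile(z-e[2],[0,1,5,99]).round(4))
f=q[:,1]<np.percentile(q[:,1],60); print('faceY',np.median(q[f,1]),np.polyfit(q[f,0],q[f,1],1))
go([.524,-.300,.20],-93)
E
```

```text
4.55 [ 0.51074233 -0.35754503  0.19815983] [-3.13487163 -0.00408093 -1.4114668 ]
351 c 507.7 -362.1 wh 63.1 25.2 ang 5.3 z [147.  161.4 174.8] rgb [121.  87.  57.]
354 [[-0.0342, -0.0152], [-0.0335, -0.0148], [-0.0291, -0.0131], [0.0211, 0.0066], [0.025, 0.0097]] z [-0.0565 -0.0555 -0.0528 -0.0187]
faceY -0.014005209038254921 [-0.01984868 -0.01396458]
t 4.6 tr [-5.38 -2.33 -0.44] rot [-0.22 -0.07 12.1 ]
```

View pics/side1.png

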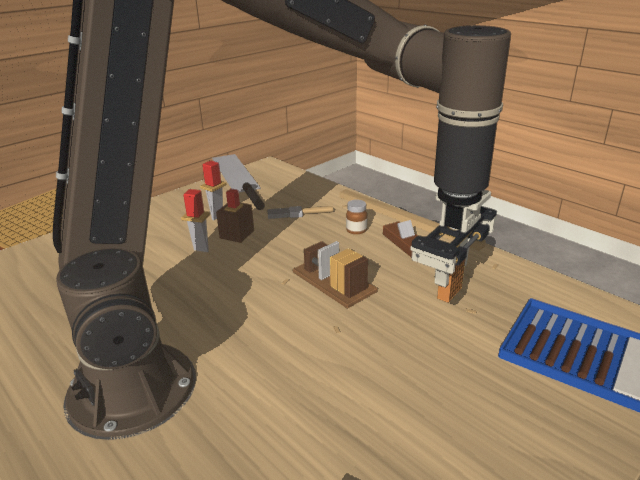

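Call:
move_arm([
  {"translation":[-3,-0.6,0],"rot":[0,0,2],"hand":0.5},
  {"translation":[-7,-1.4,0],"rot":[0,0,5],"hand":0.5},
  {"translation":[-11,-2.2,0],"rot":[0,0,8],"hand":0.5},
  {"translation":[-15,-3.0,0],"rot":[0,0,12.1],"hand":0.5},
  {"translation":[-19,-3.8,0],"rot":[0,0,12.1],"hand":0.5},
  {"translation":[-23,-4.6,0],"rot":[0,0,12.1],"hand":0.5},
  {"translation":[-27,-5.4,0],"rot":[0,0,12.1],"hand":0.5},
  {"translation":[-31,-6.2,0],"rot":[0,0,12.1],"hand":0.5},
])

```text
t: 5.27
eef_pos: [0.5199, -0.039, 0.1927]
ee_rot: [3.14, -0.0, -1.623]
force: [1.6, -0.1, -1.1]
width: 0.0602
gripper_force: 20.0
```

Call:
move_arm([
  {"translation":[-1.2,0,0],"rot":[0,0,0],"hand":0.5},
  {"translation":[-1.2,0,0],"rot":[0,0,0],"hand":0.5},
  {"translation":[-1.2,0,0],"rot":[0,0,0],"hand":0.5},
  {"translation":[-1.2,0,0],"rot":[0,0,0],"hand":0.5},
])

```text
t: 5.6
eef_pos: [0.5212, -0.0293, 0.1929]
ee_rot: [3.14, -0.0, -1.623]
force: [0.2, 0.6, -1.1]
width: 0.0599
gripper_force: 20.0
```

```bash
python3 - <<'E'
from h import *
s=arm.get_state();print(s['t'],s['eef_pos'],s['ee_rot'],s['force'],s['moment'])
go([.5236,-.0295,.11],-93)
n='side';im,d=arm.grab_frame(n);P=cloud(n,d);cv2.imwrite('pics/side2.png',cv2.resize(im[180:320,260:420,::-1],None,fx=4,fy=4))
E
```

```text
5.6 [ 0.52115784 -0.0293477   0.19286595] [ 3.14020049e+00 -4.19164838e-04 -1.62304933e+00] [ 0.24983143  0.60299924 -1.05172028] [ 0.03337524 -0.03883613 -0.02925664]
t 5.6 tr [-0.   -0.26  8.29] rot [ 0.08 -0.02  0.01]
```

View pics/side2.png

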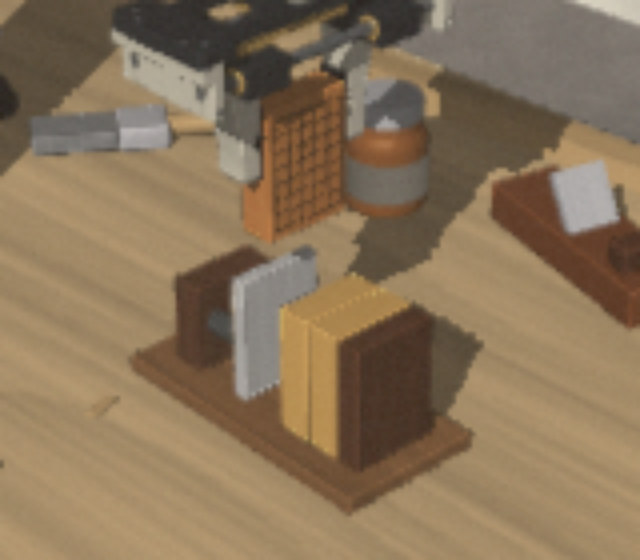

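Call:
move_arm([
  {"translation":[0,-0.25,2],"rot":[0,0,0],"hand":0.5},
  {"translation":[0,-0.25,4],"rot":[0,0,0],"hand":0.5},
  {"translation":[0,-0.25,4],"rot":[0,0,0],"hand":0.5},
  {"translation":[0,-0.25,5],"rot":[0,0,0],"hand":0.5},
  {"translation":[0,-0.25,6],"rot":[0,0,0],"hand":0.5},
  {"translation":[0,-0.25,6],"rot":[0,0,0],"hand":0.5},
])

```text
t: 6.15
eef_pos: [0.5233, -0.0296, 0.1321]
ee_rot: [3.139, -0.0, -1.624]
force: [-0.5, 0.7, -1.5]
width: 0.0597
gripper_force: 20.0
```

Call:
move_arm([
  {"translation":[0,0,1],"rot":[0,0,0],"hand":0.5},
  {"translation":[0,0,2],"rot":[0,0,0],"hand":0.5},
  {"translation":[0,0,3],"rot":[0,0,0],"hand":0.5},
  {"translation":[0,0,4],"rot":[0,0,0],"hand":0.5},
  {"translation":[0,0,5],"rot":[0,0,0],"hand":0.5},
  {"translation":[0,0,5.5],"rot":[0,0,0],"hand":0.5},
  {"translation":[0,0,5.5],"rot":[0,0,0],"hand":0.5},
])

```text
t: 6.73
eef_pos: [0.5233, -0.0292, 0.0769]
ee_rot: [3.139, -0.001, -1.623]
force: [-0.6, 0.4, -0.8]
width: 0.0596
gripper_force: 20.0
```

```bash
python3 - <<'E'
from h import *
s=arm.get_state();print(s['t'],s['eef_pos'],s['ee_rot'],s['force'],s['moment'])
im,d=arm.grab_frame('side');P=cloud('side',d);cv2.imwrite('pics/side3.png',cv2.resize(im[180:320,260:420,::-1],None,fx=4,fy=4))
E
```

```text
6.7333 [ 0.52329982 -0.02916072  0.07692316] [ 3.13899076e+00 -8.53043956e-04 -1.62312406e+00] [-0.58046737  0.44060228 -0.84494763] [ 0.10777338 -0.00682233 -0.01875402]
```

View pics/side3.png

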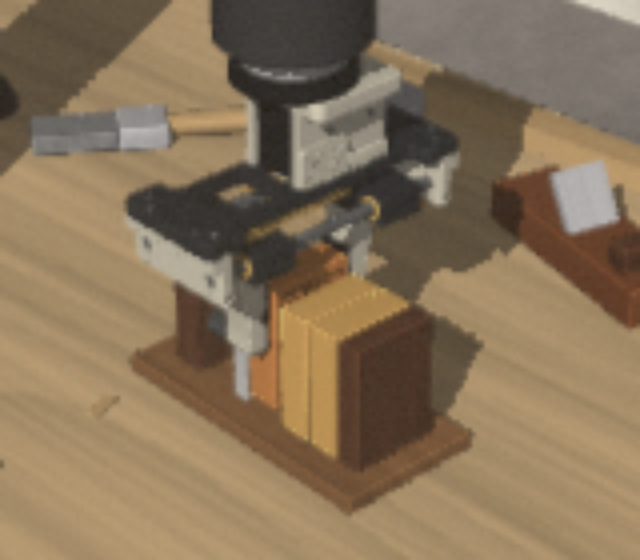

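Call:
move_arm([
  {"translation":[0,0,0.6],"rot":[0,0,0],"hand":0.5},
  {"translation":[0,0,1.1],"rot":[0,0,0],"hand":0.5},
  {"translation":[0,0,1.1],"rot":[0,0,0],"hand":0.5},
  {"translation":[0.2,0,1.1],"rot":[0,0,0],"hand":0.5},
  {"translation":[0.4,0,1.1],"rot":[0,0,0],"hand":0.5},
  {"translation":[0.4,0,1.1],"rot":[0,0,0],"hand":0.5},
])

```text
t: 7.28
eef_pos: [0.5239, -0.0333, 0.0676]
ee_rot: [-3.142, 0.0, -1.623]
force: [-0.9, -0.0, -0.5]
width: 0.0596
gripper_force: 20.0
```

Call:
move_arm([
  {"translation":[0.1,0,0],"rot":[0,0,0],"hand":0.5},
  {"translation":[0.1,0,0],"rot":[0,0,0],"hand":0.5},
])

```text
t: 7.45
eef_pos: [0.524, -0.034, 0.0676]
ee_rot: [-3.141, 0.0, -1.623]
force: [0.3, 0.8, -1.1]
width: 0.0596
gripper_force: 20.0
```

Call:
move_arm([
  {"translation":[0.1,0,0],"rot":[0,0,0],"hand":0.5},
  {"translation":[0.1,0,0],"rot":[0,0,0],"hand":0.5},
])

```text
t: 7.62
eef_pos: [0.524, -0.0341, 0.0677]
ee_rot: [-3.141, 0.001, -1.624]
force: [-1.6, 7.3, 0.4]
width: 0.0601
gripper_force: 20.0
```

Call:
move_arm([
  {"translation":[0.1,0,0],"rot":[0,0,0],"hand":0.5},
  {"translation":[0.1,0,0],"rot":[0,0,0],"hand":0.5},
])

```text
t: 7.78
eef_pos: [0.5241, -0.0341, 0.0676]
ee_rot: [-3.141, 0.003, -1.623]
force: [-2.4, 13.6, 0.6]
width: 0.0596
gripper_force: 20.0
```

Call:
move_arm([
  {"translation":[0.1,0,0],"rot":[0,0,0],"hand":0.5},
  {"translation":[0.1,0,0],"rot":[0,0,0],"hand":0.5},
])

```text
t: 7.95
eef_pos: [0.5241, -0.0344, 0.0676]
ee_rot: [-3.14, 0.003, -1.623]
force: [-3.9, 19.5, 1.1]
width: 0.0599
gripper_force: 20.0
```

Call:
move_arm([
  {"translation":[-0.15,0,0],"rot":[0,0,0],"hand":0.5},
  {"translation":[-0.15,0,0.15],"rot":[0,0,0],"hand":0.5},
  {"translation":[-0.15,0,0.2],"rot":[0,0,0],"hand":0.5},
])

```text
t: 8.2
eef_pos: [0.5244, -0.0344, 0.0669]
ee_rot: [-3.14, 0.001, -1.622]
force: [-7.5, 10.4, 19.9]
width: 0.0599
gripper_force: 20.0
```

Call:
move_arm([
  {"translation":[0,0,0.15],"rot":[0,0,0],"hand":0.5},
  {"translation":[0,0,0.15],"rot":[0,0,0],"hand":0.5},
])

```text
t: 8.37
eef_pos: [0.5244, -0.0348, 0.0661]
ee_rot: [-3.14, 0.001, -1.622]
force: [-8.7, 8.1, 22.0]
width: 0.06
gripper_force: 20.0
```

Call:
move_arm([
  {"translation":[0.1,0,-0.25],"rot":[0,0,0],"hand":0.5},
  {"translation":[0.1,0,-0.25],"rot":[0,0,0],"hand":0.5},
])

```text
t: 8.53
eef_pos: [0.5245, -0.0348, 0.067]
ee_rot: [-3.14, 0.003, -1.623]
force: [-2.9, 13.2, 3.9]
width: 0.0603
gripper_force: 20.0
```

Call:
move_arm([
  {"translation":[0,0,0],"rot":[0,0,0],"hand":0},
  {"translation":[0,0,0],"rot":[0,0,0],"hand":0},
  {"translation":[0,0,0],"rot":[0,0,0],"hand":0},
  {"translation":[0,0,0],"rot":[0,0,0],"hand":0},
])

```text
t: 8.87
eef_pos: [0.5237, -0.0368, 0.0666]
ee_rot: [3.141, -0.0, -1.623]
force: [-0.1, -0.4, 0.8]
width: 0.0809
gripper_force: 0.0
```

Call:
move_arm([
  {"translation":[0,0,-1],"rot":[0,0,0],"hand":0},
  {"translation":[0,0,-4],"rot":[0,0,0],"hand":0},
  {"translation":[0,0,-8],"rot":[0,0,0],"hand":0},
  {"translation":[0,0,-12],"rot":[0,0,0],"hand":0},
  {"translation":[-4,0,-14],"rot":[0,0,0],"hand":0},
  {"translation":[-8,0,-14],"rot":[0,0,0],"hand":0},
  {"translation":[-12,0,-14],"rot":[0,0,0],"hand":0},
  {"translation":[-16,0,-14],"rot":[0,0,0],"hand":0},
])

```text
t: 9.53
eef_pos: [0.5322, 0.1247, 0.2085]
ee_rot: [-3.139, 0.001, -1.624]
force: [0.3, -0.2, 0.3]
width: 0.0875
gripper_force: 0.0
```

```bash
python3 - <<'E'
from h import *
s=arm.get_state();print(s['t'],s['eef_pos'],s['ee_rot'],s['force'])
im,d=arm.grab_frame('top');P=cloud('top',d);cv2.imwrite('pics/top4.png',cv2.resize(im[240:308,310:425,::-1],None,fx=6,fy=6,interpolation=2))
rects(P,im,(.523,-.03),.11,.088,.105)
im,d=arm.grab_frame('side');P=cloud('side',d);rects(P,im,(.523,-.03),.11,.088,.105)
cv2.imwrite('pics/side4.png',cv2.resize(im[220:320,270:400,::-1],None,fx=5,fy=5,interpolation=2))
E
```

```text
9.5333 [0.53221236 0.12471999 0.20850697] [-3.13940527e+00  1.37558283e-03 -1.62414816e+00] [ 0.27864502 -0.18812741  0.34156032]
216 c 527.2 -6.4 wh 13.8 58.8 ang 86.8 z [89.8 95.2 98.3] rgb [156.  147.5 135.5]
1424 c 523.0 -68.4 wh 90.3 60.4 ang 87.6 z [93.9 96.1 98.4] rgb [175.  115.5  59. ]
736 c 519.3 -59.6 wh 116.0 66.8 ang 85.7 z [91.  94.6 96.6] rgb [157. 128.  76.]
```

View pics/top4.png

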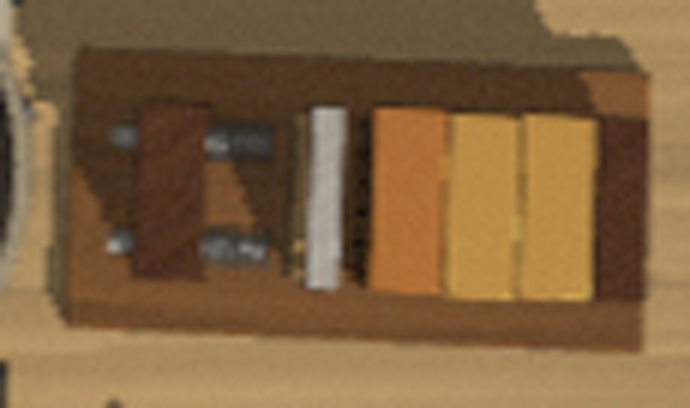

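Top view: the orange board is flush against its neighbour and square, with its ends about 1 mm off level, and the gap to the cheek is about 9–10 mm. Next I check the clearance of the look-alikes around the gauge, and the gap midline.

```bash
python3 - <<'E'
from h import *
im=np.load('top0i.npy');P=cloud('top',np.load('top0.npy'))
for c in((.518,.468),(.376,.338)):
  for lo,hi in((.1,.135),(.135,.165),(.165,.2)):
    print(c,lo);rects(P,im,c,.07,lo,hi)
img,d=arm.grab_frame('top');p,f=cam('top');Rm=rot(p['orientation']);C=np.array(p['position'])
def w(u,v,z=.096):
    r=Rm@np.array([(u-p['cx'])/f,(v-p['cy'])/f,1]);return (C+r*(z-C[2])/r[2])[:2].round(4)
for v in(264,268,272,276,280,284):
    print(v,img[v,358:386].astype(int).sum(1).tolist())
for u,v in((370,273),(371,273),(367.5,273),(372.5,273)):print(u,v,w(u,v))
E
```

```text
(0.518, 0.468) 0.1
505 c 518.4 468.5 wh 60.7 50.2 ang 10.8 z [109.6 112.3 124.7] rgb [83. 63. 31.]
(0.518, 0.468) 0.135
146 c 512.8 457.6 wh 22.2 45.3 ang 61.2 z [138.8 150.  162. ] rgb [51. 15. 15.]
(0.518, 0.468) 0.165
433 c 518.4 468.4 wh 35.8 36.4 ang 10.5 z [173.1 177.7 180.1] rgb [84. 20. 18.]
(0.376, 0.338) 0.1
429 c 376.4 337.9 wh 49.7 60.6 ang 29.9 z [109.6 112.2 121.4] rgb [86. 65. 32.]
(0.376, 0.338) 0.135
108 c 384.5 324.1 wh 35.2 4.5 ang 30.6 z [138.  151.3 161.2] rgb [50. 15. 15.]
(0.376, 0.338) 0.165
435 c 376.3 338.3 wh 35.8 36.6 ang 30.3 z [174.4 177.8 180.1] rgb [85. 22. 20.]
264 [140, 170, 212, 213, 368, 472, 485, 485, 419, 261, 157, 121, 109, 102, 236, 323, 338, 340, 333, 340, 331, 333, 339, 338, 339, 338, 299, 343]
268 [126, 183, 224, 277, 407, 476, 475, 475, 388, 207, 134, 118, 116, 94, 254, 334, 339, 339, 342, 341, 336, 340, 340, 337, 335, 356, 350, 371]
272 [127, 195, 240, 305, 429, 485, 481, 475, 388, 187, 139, 112, 106, 119, 276, 339, 334, 335, 336, 344, 338, 346, 349, 344, 337, 306, 306, 375]
276 [173, 216, 222, 381, 464, 481, 485, 478, 367, 125, 138, 103, 97, 134, 276, 346, 341, 342, 341, 339, 340, 339, 336, 339, 337, 314, 333, 392]
280 [170, 309, 313, 379, 481, 482, 480, 507, 407, 145, 110, 53, 59, 140, 281, 339, 332, 342, 332, 335, 340, 345, 335, 344, 351, 285, 327, 404]
284 [197, 234, 201, 402, 506, 477, 472, 442, 322, 139, 112, 71, 97, 205, 310, 340, 339, 337, 339, 338, 354, 343, 338, 342, 343, 292, 342, 412]
370 273 [ 0.5251 -0.0197]
371 273 [ 0.5251 -0.0216]
367.5 273 [ 0.5251 -0.0148]
372.5 273 [ 0.525  -0.0245]
```

```bash
python3 - <<'E'
from h import *
go([.4962,.3407,.22],22.7)
go([.4962,.3407,.22],-37)
E
```

```text
t 9.68 tr [-21.31   4.64  -1.27] rot [-3.0000e-02 -2.0000e-02 -1.1549e+02]
t 9.68 tr [-21.31   4.64  -1.27] rot [-3.000e-02 -1.000e-02 -5.579e+01]
```

Call:
move_arm([
  {"translation":[-4,0.9,-1.3],"rot":[0,0,-7],"hand":0},
  {"translation":[-8,1.7,-1.3],"rot":[0,0,-14],"hand":0},
  {"translation":[-12,2.6,-1.3],"rot":[0,0,-21],"hand":0},
  {"translation":[-16,3.5,-1.3],"rot":[0,0,-28],"hand":0},
  {"translation":[-20,4.4,-1.3],"rot":[0,0,-35],"hand":0},
  {"translation":[-21.3,4.64,-1.3],"rot":[0,0,-42],"hand":0},
  {"translation":[-21.3,4.64,-1.3],"rot":[0,0,-49],"hand":0},
  {"translation":[-21.3,4.64,-1.3],"rot":[0,0,-56],"hand":0},
])

```text
t: 10.35
eef_pos: [0.4968, 0.3385, 0.2196]
ee_rot: [3.141, -0.0, -0.639]
force: [0.8, -0.5, 0.2]
width: 0.0876
gripper_force: 0.0
```

Call:
move_arm([
  {"translation":[0,0,0],"rot":[0,0,-7],"hand":0},
  {"translation":[0,0,0],"rot":[0,0,-14],"hand":0},
  {"translation":[0,0,0],"rot":[0,0,-21],"hand":0},
  {"translation":[0,0,0],"rot":[0,0,-28],"hand":0},
  {"translation":[0,0,0],"rot":[0,0,-35],"hand":0},
  {"translation":[0,0,0],"rot":[0,0,-42],"hand":0},
  {"translation":[0,0,0],"rot":[0,0,-49],"hand":0},
  {"translation":[0,0,0],"rot":[0,0,-56],"hand":0},
])

```text
t: 11.02
eef_pos: [0.4973, 0.337, 0.22]
ee_rot: [3.141, 0.0, 0.337]
force: [0.1, 0.0, 0.1]
width: 0.0878
gripper_force: 0.0
```

Call:
move_arm([
  {"translation":[0,0,0],"rot":[0,0,-3.5],"hand":0},
  {"translation":[0,0,0],"rot":[0,0,-3.5],"hand":0},
  {"translation":[0,0,0],"rot":[0,0,-3.5],"hand":0},
  {"translation":[0,0,0],"rot":[0,0,-3.5],"hand":0},
])

```text
t: 11.35
eef_pos: [0.4972, 0.3378, 0.2198]
ee_rot: [3.142, -0.0, 0.39]
force: [0.3, 0.3, 0.4]
width: 0.0875
gripper_force: 0.0
```

```bash
python3 - <<'E'
from h import *
print(arm.get_state()['ee_rot'],arm.get_state()['q'])
go([.4962,.3407,.118],22.7)
E
```

```text
[ 3.14151082e+00 -7.25928073e-06  3.89743333e-01] [ 9.21599532e-01  2.52324250e-01 -1.87786602e-01  8.20307617e-05
 -1.13072072e+00  1.03890518e+00]
t 11.35 tr [ 0.02 -0.31 10.18] rot [ 0.   -0.   -0.37]
```

Call:
move_arm([
  {"translation":[0,-0.3,2],"rot":[0,0,-0.4],"hand":0},
  {"translation":[0,-0.3,5],"rot":[0,0,-0.4],"hand":0},
  {"translation":[0,-0.3,8],"rot":[0,0,-0.4],"hand":0},
  {"translation":[0,-0.3,10.2],"rot":[0,0,-0.4],"hand":0},
  {"translation":[0,-0.3,10.2],"rot":[0,0,-0.4],"hand":0},
  {"translation":[0,-0.3,10.2],"rot":[0,0,-0.4],"hand":0},
])

```text
t: 11.85
eef_pos: [0.4956, 0.3406, 0.117]
ee_rot: [3.14, 0.002, 0.399]
force: [0.7, 0.3, 0.9]
width: 0.0875
gripper_force: 0.0
```

Call:
move_arm([
  {"translation":[0,0,0],"rot":[0,0,0],"hand":1},
  {"translation":[0,0,0],"rot":[0,0,0],"hand":1},
  {"translation":[0,0,0],"rot":[0,0,0],"hand":1},
  {"translation":[0,0,0],"rot":[0,0,0],"hand":1},
  {"translation":[0,0,0],"rot":[0,0,0],"hand":1},
  {"translation":[0,0,0],"rot":[0,0,0],"hand":1},
  {"translation":[0,0,0],"rot":[0,0,0],"hand":1},
  {"translation":[0,0,0],"rot":[0,0,0],"hand":1},
], squeeze=40)

```text
t: 12.52
eef_pos: [0.4958, 0.3412, 0.1177]
ee_rot: [-3.142, -0.0, 0.4]
force: [-0.3, -0.3, -0.3]
width: 0.0396
gripper_force: 0.0
```

Call:
move_arm([
  {"translation":[0,0,0],"rot":[0,0,0],"hand":1},
  {"translation":[0,0,0],"rot":[0,0,0],"hand":1},
  {"translation":[0,0,0],"rot":[0,0,0],"hand":1},
  {"translation":[0,0,0],"rot":[0,0,0],"hand":1},
  {"translation":[0,0,0],"rot":[0,0,0],"hand":1},
])

```text
t: 12.93
eef_pos: [0.4958, 0.3412, 0.1175]
ee_rot: [3.142, 0.0, 0.4]
force: [-0.0, 0.1, 0.6]
width: 0.0262
gripper_force: 40.0
```

Call:
move_arm([
  {"translation":[0,0,-1],"rot":[0,0,0],"hand":1},
  {"translation":[0,0,-3],"rot":[0,0,0],"hand":1},
  {"translation":[0,0,-5],"rot":[0,0,0],"hand":1},
  {"translation":[0,0,-8],"rot":[0,0,0],"hand":1},
  {"translation":[0,0,-11],"rot":[0,0,0],"hand":1},
  {"translation":[0,0,-14],"rot":[0,0,0],"hand":1},
  {"translation":[0,0,-14],"rot":[0,0,0],"hand":1},
  {"translation":[0,0,-14],"rot":[0,0,0],"hand":1},
])

```text
t: 13.6
eef_pos: [0.4963, 0.3418, 0.2602]
ee_rot: [-3.139, -0.004, 0.4]
force: [0.9, 1.0, -1.7]
width: 0.026
gripper_force: 40.0
```

```bash
python3 - <<'E'
from h import *
s=arm.get_state();print(s['t'],s['eef_pos'],s['ee_rot'],s['force'],s['width'],s['gripper_force'])
go([.5247,-.0179,.245],-3)
E
```

```text
13.6 [0.49629097 0.34181489 0.26018893] [-3.13943578 -0.00384674  0.39978938] [ 0.92741261  0.95128559 -1.69986769] 0.02602794013807323 39.99949514865875
t 13.6 tr [-11.39  34.24   1.4 ] rot [-0.17 -0.19 25.91]
```

Call:
move_arm([
  {"translation":[-1.1,3.4,0],"rot":[0,0,4],"hand":1},
  {"translation":[-2.4,7.2,0],"rot":[0,0,8],"hand":1},
  {"translation":[-3.7,11,0],"rot":[0,0,12],"hand":1},
  {"translation":[-5,14.9,0],"rot":[0,0,17],"hand":1},
  {"translation":[-6.2,18.7,0],"rot":[0,0,22],"hand":1},
  {"translation":[-7.5,22.5,0],"rot":[0,0,25.9],"hand":1},
  {"translation":[-8.8,26.4,0],"rot":[0,0,25.9],"hand":1},
  {"translation":[-10,30,0],"rot":[0,0,25.9],"hand":1},
])

```text
t: 14.27
eef_pos: [0.5192, 0.0237, 0.2566]
ee_rot: [3.141, 0.002, -0.053]
force: [1.8, -0.3, -1.7]
width: 0.0261
gripper_force: 40.0
```

```bash
python3 - <<'E'
from h import *
go([.5247,-.0179,.245],-3)
E
```

```text
t 14.27 tr [0.77 4.12 1.16] rot [ 0.03  0.11 -0.02]
```

Call:
move_arm([
  {"translation":[0.4,2,0.5],"rot":[0,0,0],"hand":1},
  {"translation":[0.77,3.8,1.2],"rot":[0,0,0],"hand":1},
  {"translation":[0.77,4.1,1.2],"rot":[0,0,0],"hand":1},
  {"translation":[0.77,4.1,1.2],"rot":[0,0,0],"hand":1},
  {"translation":[0.77,4.1,1.2],"rot":[0,0,0],"hand":1},
  {"translation":[0.77,4.1,1.2],"rot":[0,0,0],"hand":1},
])

```text
t: 14.77
eef_pos: [0.5259, -0.0147, 0.2455]
ee_rot: [-3.142, 0.0, -0.052]
force: [0.4, 0.3, -1.9]
width: 0.0261
gripper_force: 40.0
```

```bash
python3 - <<'E'
from h import *
s=arm.get_state();print(s['ee_rot'],s['force'],s['eef_pos'])
go([.5247,-.0179,.203],-3)
im,d=arm.grab_frame('side');cv2.imwrite('pics/side5.png',cv2.resize(im[150:310,260:420,::-1],None,fx=3.7,fy=3.7,interpolation=2))
E
```

```text
[-3.14157249e+00  2.74534840e-04 -5.16274221e-02] [ 0.41459276  0.32357158 -1.90191707] [ 0.52593165 -0.01467798  0.24546125]
t 14.77 tr [-0.11  0.33  4.25] rot [-0.    0.02  0.04]
```

View pics/side5.png

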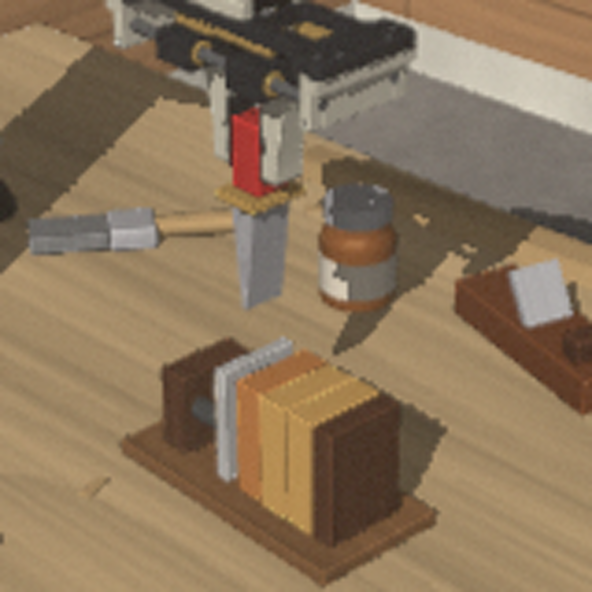

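Call:
move_arm([
  {"translation":[-0.1,0.33,1],"rot":[0,0,0],"hand":1},
  {"translation":[-0.1,0.33,2.5],"rot":[0,0,0],"hand":1},
  {"translation":[-0.1,0.33,3.8],"rot":[0,0,0],"hand":1},
  {"translation":[-0.1,0.33,3.8],"rot":[0,0,0],"hand":1},
  {"translation":[-0.1,0.33,3.8],"rot":[0,0,0],"hand":1},
])

```text
t: 15.23
eef_pos: [0.5243, -0.0184, 0.2069]
ee_rot: [3.141, 0.002, -0.051]
force: [0.5, 0.6, -1.0]
width: 0.0258
gripper_force: 40.0
```

```bash
python3 - <<'E'
from h import *
s=arm.get_state();print(s['ee_rot'],s['force'],s['eef_pos'])
go([.5247,-.0179,.203],-3)
E
```

```text
[ 3.14088481e+00  1.65862478e-03 -5.13880549e-02] [ 0.52529812  0.59135203 -0.95326486] [ 0.5243016  -0.01842244  0.20685956]
t 15.23 tr [ 0.04 -0.05  0.39] rot [0.04 0.1  0.06]
```

Call:
move_arm([
  {"translation":[0,-0.03,0.5],"rot":[0,0,0],"hand":1},
  {"translation":[0,-0.03,1.2],"rot":[0,0,0],"hand":1},
  {"translation":[0,-0.03,1.8],"rot":[0,0,0],"hand":1},
  {"translation":[0,-0.03,2.2],"rot":[0,0,0],"hand":1},
  {"translation":[0,-0.03,2.2],"rot":[0,0,0],"hand":1},
  {"translation":[0,-0.03,2.2],"rot":[0,0,0],"hand":1},
])

```text
t: 15.73
eef_pos: [0.5247, -0.0184, 0.1853]
ee_rot: [3.141, 0.001, -0.052]
force: [0.0, 0.3, -0.9]
width: 0.0259
gripper_force: 40.0
```

```bash
python3 - <<'E'
from h import *
s=arm.get_state();print(s['ee_rot'],s['force'],s['eef_pos'],s['moment'])
E
```

```text
[ 3.14128647e+00  5.37883030e-04 -5.22982929e-02] [ 0.02957287  0.26055875 -0.85594497] [ 0.52474474 -0.01843674  0.18531741] [-0.08469687 -0.04670683  0.04094541]
```

Call:
move_arm([
  {"translation":[0,-0.03,0.3],"rot":[0,0,0],"hand":1},
  {"translation":[0,-0.03,0.5],"rot":[0,0,0],"hand":1},
  {"translation":[0,-0.03,0.5],"rot":[0,0,0],"hand":1},
])

```text
t: 15.98
eef_pos: [0.5247, -0.0181, 0.1802]
ee_rot: [3.142, 0.0, -0.052]
force: [-0.3, -0.7, -1.8]
width: 0.0257
gripper_force: 40.0
```

Call:
move_arm([
  {"translation":[0,0,0.2],"rot":[0,0,0],"hand":1},
  {"translation":[0,0,0.3],"rot":[0,0,0],"hand":1},
  {"translation":[0,0,0.3],"rot":[0,0,0],"hand":1},
])

```text
t: 16.23
eef_pos: [0.5248, -0.0181, 0.1774]
ee_rot: [3.141, 0.0, -0.052]
force: [0.3, -1.1, -2.7]
width: 0.0259
gripper_force: 40.0
```

Call:
move_arm([
  {"translation":[0,0,0.2],"rot":[0,0,0],"hand":1},
  {"translation":[0,0,0.3],"rot":[0,0,0],"hand":1},
  {"translation":[0,0,0.3],"rot":[0,0,0],"hand":1},
])

```text
t: 16.48
eef_pos: [0.5249, -0.0181, 0.1744]
ee_rot: [3.142, 0.0, -0.052]
force: [0.3, -0.6, -1.9]
width: 0.026
gripper_force: 40.0
```

Call:
move_arm([
  {"translation":[0,0,0.1],"rot":[0,0,0],"hand":1},
  {"translation":[0,0,0.2],"rot":[0,0,0],"hand":1},
  {"translation":[0,0,0.2],"rot":[0,0,0],"hand":1},
])

```text
t: 16.73
eef_pos: [0.5251, -0.0179, 0.1726]
ee_rot: [-3.141, -0.0, -0.052]
force: [-0.1, 0.3, -1.0]
width: 0.026
gripper_force: 40.0
```

Call:
move_arm([
  {"translation":[0,0,0.1],"rot":[0,0,0],"hand":1},
  {"translation":[0,0,0.2],"rot":[0,0,0],"hand":1},
  {"translation":[0,0,0.2],"rot":[0,0,0],"hand":1},
])

```text
t: 16.98
eef_pos: [0.5252, -0.0178, 0.1707]
ee_rot: [-3.141, -0.001, -0.052]
force: [0.7, 0.3, 1.0]
width: 0.0257
gripper_force: 40.0
```

Call:
move_arm([
  {"translation":[0,0,0.1],"rot":[0,0,0],"hand":1},
  {"translation":[0,0,0.2],"rot":[0,0,0],"hand":1},
  {"translation":[0,0,0.2],"rot":[0,0,0],"hand":1},
])

```text
t: 17.23
eef_pos: [0.5253, -0.0177, 0.1688]
ee_rot: [-3.141, -0.001, -0.052]
force: [-0.1, 2.3, 2.5]
width: 0.0256
gripper_force: 40.0
```

Call:
move_arm([
  {"translation":[0,-0.05,0.1],"rot":[0,0,0],"hand":1},
  {"translation":[0,-0.05,0.2],"rot":[0,0,0],"hand":1},
  {"translation":[0,-0.05,0.2],"rot":[0,0,0],"hand":1},
  {"translation":[0,-0.05,0.2],"rot":[0,0,0],"hand":1},
])

```text
t: 17.57
eef_pos: [0.5252, -0.0174, 0.1667]
ee_rot: [-3.141, -0.001, -0.052]
force: [1.1, 2.9, 3.2]
width: 0.0259
gripper_force: 40.0
```

Call:
move_arm([
  {"translation":[0,-0.03,0.1],"rot":[0,0,0],"hand":1},
  {"translation":[0,-0.03,0.2],"rot":[0,0,0],"hand":1},
  {"translation":[0,-0.03,0.2],"rot":[0,0,0],"hand":1},
  {"translation":[0,-0.03,0.2],"rot":[0,0,0],"hand":1},
])

```text
t: 17.9
eef_pos: [0.5251, -0.0171, 0.1646]
ee_rot: [-3.141, -0.0, -0.052]
force: [1.9, 3.2, 4.4]
width: 0.0255
gripper_force: 40.0
```

```bash
python3 - <<'E'
from h import *
for i in range(6):
    d=arm.grab_frame('top')[1]; s=arm.get_state();print(s['force'].round(2),s['eef_pos'].round(4),s['moment'].round(3))
P=cloud('top',d); print(cam('top')[0]['position'])
E
```

```text
[1.03 2.88 4.56] [ 0.5251 -0.0171  0.1646] [ 1.174 -0.557 -0.074]
[1.63 4.13 4.33] [ 0.5251 -0.0171  0.1646] [ 1.13  -0.564 -0.008]
[1.27 2.53 3.74] [ 0.5251 -0.0172  0.1646] [ 1.219 -0.561  0.008]
[0.58 3.16 4.4 ] [ 0.5251 -0.0172  0.1647] [ 1.216 -0.575 -0.004]
[2.24 3.07 4.03] [ 0.5251 -0.0172  0.1646] [ 1.202 -0.669 -0.027]
[1.1  3.4  4.64] [ 0.5251 -0.0172  0.1646] [ 1.232e+00 -6.280e-01  1.000e-03]
[0.52470477 0.05634199 1.04299186]
```

Call:
move_arm([
  {"translation":[0,-0.05,0],"rot":[0,0,0],"hand":1},
  {"translation":[0,-0.05,0],"rot":[0,0,0],"hand":1},
  {"translation":[0,-0.05,0],"rot":[0,0,0],"hand":1},
])

```text
t: 18.45
eef_pos: [0.525, -0.017, 0.1646]
ee_rot: [3.141, -0.0, -0.052]
force: [1.4, 0.6, 3.1]
width: 0.0254
gripper_force: 40.0
```

```bash
python3 - <<'E'
from h import *
F=[];I=[]
for i in range(5):
    I.append(arm.grab_frame('side')[0].astype(float)); s=arm.get_state();F.append(np.r_[s['force'],s['moment']])
print(np.mean(F,0).round(2),s['eef_pos'],s['t'])
I=np.mean(I,0);np.save('cur.npy',I);b=np.load('side0i.npy').astype(float)
sl=np.s_[215:305,285:375]
o=np.hstack([cv2.resize(x[sl].astype(np.uint8)[:,:,::-1],None,fx=4.4,fy=4.4,interpolation=0) for x in(b,I)])
cv2.imwrite('pics/cmp.png',o)
E
```

```text
[ 2.94 -0.57  3.22 -0.24 -1.11 -0.01] [ 0.52496903 -0.01694299  0.16457817] 18.7
```

View pics/cmp.png

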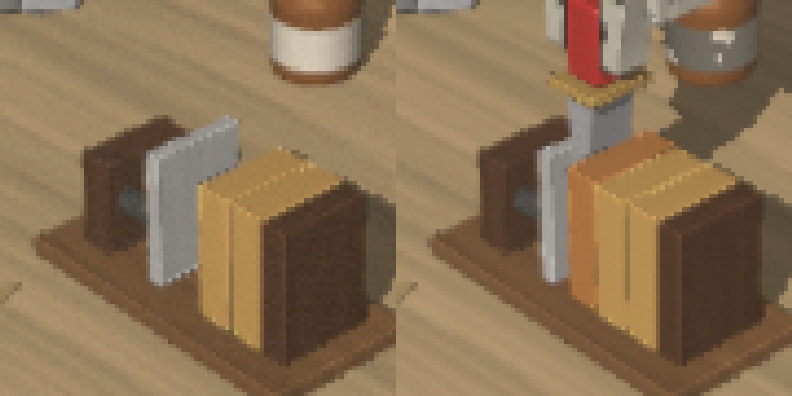

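Call:
move_arm([
  {"translation":[0.02,-0.01,0.1],"rot":[0,0,0],"hand":1},
  {"translation":[0.02,-0.03,0.2],"rot":[0,0,0],"hand":1},
  {"translation":[0.02,-0.04,0.3],"rot":[0,0,0],"hand":1},
  {"translation":[0.02,-0.06,0.5],"rot":[0,0,0],"hand":1},
  {"translation":[0.02,-0.06,0.5],"rot":[0,0,0],"hand":1},
  {"translation":[0.02,-0.06,0.5],"rot":[0,0,0],"hand":1},
])

```text
t: 19.2
eef_pos: [0.5246, -0.0163, 0.1591]
ee_rot: [3.141, 0.001, -0.052]
force: [0.5, -1.1, 3.8]
width: 0.0255
gripper_force: 40.0
```

```bash
cat > ck.py <<'E'
from h import *
from scipy.ndimage import gaussian_filter
F=[];I=[]
for i in range(6):
    I.append(arm.grab_frame('side')[0].astype(float)); s=arm.get_state();F.append(np.r_[s['force'],s['moment']])
print(s['t'],np.mean(F,0).round(2),s['eef_pos'].round(4)); I=np.mean(I,0)
b=np.load('side0i.npy').astype(float)
p,f=cam('side');M=rot(p['orientation']).T;C=np.array(p['position'])
def px(w): c=M@(np.array(w)-C); return np.array([c[0]/c[2]*f+p['cx'],c[1]/c[2]*f+p['cy']])
w=np.array([.495,-.008,.06]); print('px/mm', px(w+[.00005,.001,0])-px(w), px(w))
def edge(im):   # dark->light rising edge near u=318, per row
    g=gaussian_filter(im.sum(2),.7); out=[]
    for v in range(254,276):
        r=g[v,311:326]; dr=np.diff(r).clip(0); k=int(dr.argmax()); a=dr[max(0,k-2):k+3]
        out.append(311.5+max(0,k-2)+(a*np.arange(len(a))).sum()/a.sum())
    return np.array(out)
e=[edge(x) for x in([b,np.load('cur.npy'),I])]
for x in e[1:]: dx=x-e[0]; print('shift px',np.median(dx).round(2),dx.std().round(2),dx.round(1))
E
python3 ck.py
```

```text
19.5 [ 0.62 -1.3   1.36 -0.49 -0.33 -0.01] [ 0.5247 -0.0163  0.1592]
px/mm [-0.27054264 -0.16572868] [319.70699316 262.10155618]
shift px -0.66 0.21 [-0.6 -0.5 -0.4 -0.5 -0.6 -0.6 -0.7 -0.5 -0.4 -0.5 -0.8 -0.8 -0.8 -0.7
 -0.7 -0.6 -1.  -1.2 -1.1 -0.9 -0.7 -0.7]
shift px -1.09 0.14 [-0.9 -0.9 -1.  -1.1 -1.2 -1.1 -1.1 -1.  -1.  -1.2 -1.4 -1.3 -1.2 -1.1
 -1.1 -1.  -1.3 -1.2 -1.1 -0.9 -0.9 -1. ]
```

```bash
sed -i "s#^e=\[edge.*#e=[(edge(b)+edge(cv2.imread('pics/side1.png')[:,:,::-1].astype(float)))/2,edge(cv2.imread('pics/side1.png')[:,:,::-1].astype(float)),edge(I)]#" ck.py; python3 ck.py
```

```text
19.8 [ 0.51 -1.62 -0.32 -0.65 -0.13 -0.01] [ 0.5246 -0.0163  0.1592]
px/mm [-0.27054264 -0.16572868] [319.70699316 262.10155618]
shift px 0.0 0.01 [-0. -0.  0. -0. -0. -0. -0.  0.  0.  0.  0.  0.  0.  0.  0.  0. -0.  0.
  0. -0. -0.  0.]
shift px -1.09 0.14 [-0.9 -0.9 -1.  -1.1 -1.2 -1.1 -1.1 -1.  -1.  -1.2 -1.4 -1.3 -1.2 -1.2
 -1.1 -1.  -1.3 -1.2 -1.1 -0.9 -0.9 -1. ]
```

Call:
move_arm([
  {"translation":[0,0.025,0.03],"rot":[0,0,0],"hand":1},
  {"translation":[0,0.025,0.05],"rot":[0,0,0],"hand":1},
  {"translation":[0,0.025,0.05],"rot":[0,0,0],"hand":1},
])

```text
t: 20.05
eef_pos: [0.5248, -0.0164, 0.1591]
ee_rot: [3.142, 0.001, -0.052]
force: [-2.4, 0.5, 4.1]
width: 0.0257
gripper_force: 40.0
```

```bash
python3 ck.py; python3 - <<'E'
from h import *
im=arm.grab_frame('side')[0];cv2.imwrite('pics/fin.png',cv2.resize(im[190:310,270:390,::-1],None,fx=5,fy=5,interpolation=2))
E
```

```text
20.35 [-3.8   0.8   4.87  0.16  1.48 -0.02] [ 0.5248 -0.0164  0.1591]
px/mm [-0.27054264 -0.16572868] [319.70699316 262.10155618]
shift px 0.0 0.01 [-0. -0.  0. -0. -0. -0. -0.  0.  0.  0.  0.  0.  0.  0.  0.  0. -0.  0.
  0. -0. -0.  0.]
shift px -1.09 0.14 [-0.9 -0.9 -1.  -1.1 -1.2 -1.1 -1.1 -1.  -1.1 -1.2 -1.4 -1.3 -1.2 -1.2
 -1.1 -1.  -1.3 -1.2 -1.1 -0.9 -0.9 -1. ]
```

View pics/fin.png

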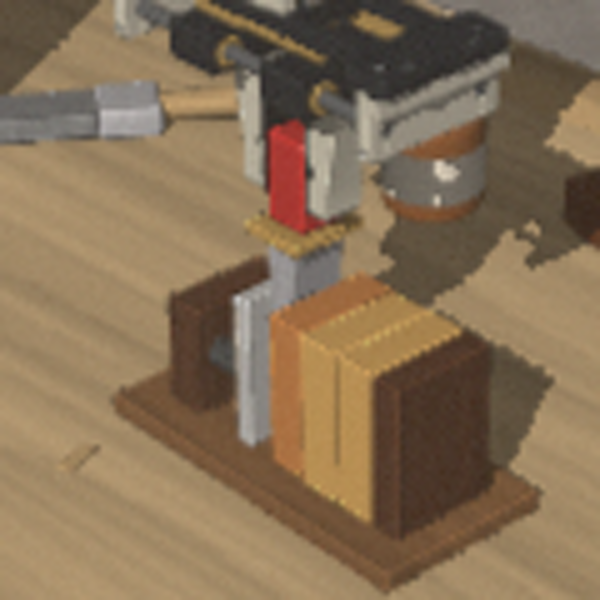

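The final view shows the gauge upright in the gap, the board flush with the row and the cheek deflected about 4 mm. The push down is about 6 N, with about 1 N sideways across the gap.

```bash
python3 -c "
from station import arm
print(arm.job_done())"
```

```text
the job is handed in; nothing more can be done
None
```

The job is handed in, with no verdict shown: the orange-brown board stands released against its neighbour (ends about 1 mm off level), and the arm holds the gauge upright in the gap, with the cheek given about 4 mm by camera estimate and about 6 N of downward push.

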